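Unhook the reagent cooler's sloping cover and lay it in the tray

ROBOT

A 7-joint arm with a two-finger parallel gripper is mounted at the origin on the work surface. World frame = base frame: x ahead of the robot, y to its left, z up, the work surface at z = 0. Lengths are in m, angles in rad, forces in N, time in s.
With the tool pointing down it reaches from about 0.4 to 0.85 m from the base axis. Payload 10.4 kg.
Tool frame: the origin (TCP) lies between the finger pads; the fingertips stand manip.finger_overhang ahead of it and the grasp point (between the pads) lies 11 mm behind it (manip.finger_overhang is the distance from the TCP to the fingertips, in m); x points along the fingers, z is the direction in which the jaws open and shut, and the axes are right-handed (so a half turn about x gives the same grasp; the last joint's range is limited). The gripper opens to 85 mm and grips with 20 to 120 N. Pads are 22 mm wide; open, the fingers measure 114 mm over their backs; the gripper's body (76 mm by 85 mm) begins 54 mm behind the grasp point. The pads swing forward as they close: fully open they stand 13 mm farther back than shut.
Start: joints at [1.107, 0.332, -0.065, 1.46, 0.022, 1.35, -0.088], TCP at [0.267, -0.565, 0.239] pointing down, gripper open.
Joint ranges: [-2.6, 2.6], [-0.5, 2.12], [-1.47, 1.34], [0.16, 2.42], [-1.27, 4.41], [0.06, 2.06], [-2.6, 2.6]. Speed limits (rad/s): [2.22, 2.22, 2.79, 2.79, 3.14, 3.14, 3.14].

INTERFACE

Orientations are given as a unit quaternion [x, y, z, w].
In Python, from workcell import get_obs, camera, workorder, manip gives the robot as it stands. The module is installed in compiled form; this text tells all that it offers.
- The arm moves only by the tool play_rows, never from a script. Its argument "increments" is text: rows parted by semicolons, each of 4 numbers parted by spaces: the shift along the tool's x, y, z in m, then the turn about the tool's x in rad. A call has 1 to 20 rows; each row shifts and turns the pose as measured when the row begins, along the tool's axes as they then stand; what a row does not reach is not made up. A row lasts 1/10 s, in which the tool goes at most 50 mm and 8.59 degrees, less where a joint would pass 70% of its speed; a pose out of reach is approached as far as the arm can. A call is refused whole if a number of a shift passes 0.05 or a number of a turn 0.15, either way. A call with a gripper value outside its range is refused whole. "hand" is the gripper command: -1 is fully open, 1 is shut, values between are in proportion, set as the call begins (left out, the last holds). The fingers move at their own pace and stop on an object; "squeeze" is the grip in N (left out, the last holds). Time passes only in rows, so rows that do not move let the fingers close. It gives the time, the measured TCP pose, the force and the opening at its end, in the units of the state.
- get_obs(): the state, without advancing time (a new reading comes with each control period).
- camera(name): name is "side" or "top"; returns a dict with "img" (400x640x3 uint8, blue, green, red), "fov_y" (degrees; the focal length in pixels is half the picture's height over the tangent of half this angle, whatever the lens; pixels are square), "cx", "cy" (the principal point, pixels), "R" (3x3) and "t" (3): a world point X has camera coordinates R X + t. Camera axes: x right, y down, z forward; pixel columns grow to the right and rows downward; lengths in m; the calibration is good to about 2 mm. A picture is of the moment at which its call begins. There is no depth.
- workorder.hand_in(): hands the job in, once; it reports no verdict.
The state is a dict: "clock": time; "joint_pos": joint angles; "joint_velocities": joint speeds; "tau": joint torques, N m; "position": TCP position; "ee_rot": TCP orientation; "ft_force": force on the tool from outside, world axes, zero at the start; "torque": the same for the moment, N m; "grip_width": opening from 0.0 (shut) to 1.0 (fully open).
Only numpy, scipy, OpenCV 4.12 (cv2) and the standard library are available. Lean on these libraries where they do the work, as an engineer would, in place of code of your own. Each camera call takes 0.05 s, during which the arm holds its last target.

TASK

Open the small white reagent cooler for reloading: tilt its sloping grey cover up at the low front end, until it is about level, while its nib stays hooked over the bar, then lift the nib off the bar and draw the cover out forward from under the hood. Lay the cover down gently (do not drop it), grip bar upward, flat inside the steel tray and let go of it; leave the bottles in the cooler and the jar, wash bottle and timer on the bench where they are.

Things in the scene. Friction and masses are not known exactly. Their poses are not given: they have to be found in the camera images.
- cooler: Fixed white box with an open sloping front, 210 (x) x 158 (y) x 222 mm high, facing the robot (-x). Origin on the bench straight below the hanging bar; x to its back, z up. Cheeks beside the cover: inner faces at y = +-71 mm. The cover's low end lies on a 10 mm rest rod along y, axis at x = -89.6, z = 138.4 mm, atop the front wall (front face x = -94.6 mm).
- cooler_bar (a point): Middle of the hanging bar's axis: a steel rod 12 mm thick along the cooler's y, 170 mm above the bench; cooler's axes. The hung cover lies on it, nib just behind it (1 mm play), and can turn about it up at the low end. The bar's axis is at x = +100, z = -33 mm from cover_grip in the cover's axes.
- cooler_hood (a point): Middle of the front lower edge of the cooler's flat hood, 20 mm behind and 36 mm above the bar's axis; the hood goes on back from here, and covers the upper end of the cover by some 30 mm (40 when level). On the slope the cover's upper end can rise only 4 mm; tilted level the cover can rise 24 mm. The nib clears the bar after 14 mm; the cover must then be drawn 45 mm forward to leave the hood.
- cover_grip (a point): Centre of the grip bar, a rib 10 mm thick (x), 46 wide (y), 42 tall on the cover's top face, near its low end. Axes of the cover: x along it to its upper end, y across, z out of its top. The cover is a loose grey plastic plate 180 (x) x 130 (y) x 6 mm, about 0.17 kg, hung sloping 20 degrees down to the robot; the plate's middle is at x = +70 mm and its top face at z = -21 mm from here.
- cover_nib (a point): Middle of the lower edge of the cover's nib, a crosswise rib under the plate 14 mm deep, 6 mm thick: x = +110, y = 0, z = -41 mm from cover_grip in the cover's axes. The plate goes on 50 mm beyond it. A flange as deep runs along the plate's low edge; on these two the cover stands level on a flat floor, cover_grip 41 mm up.
- cover_base (a point): Point under the middle of the plate's length and width, level with the lower edges of flange and nib: x = +70, y = 0, z = -41 mm from cover_grip in the cover's axes.
- tray_in (a point): Centre of the inner floor of the fixed shallow steel tray, inside 220 mm (its x) x 170 mm (its y), rim about 9 mm above the inner floor; z up. The tray stands to one side of the cooler, a tube rack to the other.
- tube_rack: Fixed white rack with capped tubes, 220 (x) x 100 (y) x 95 mm high; origin under its centre.
- reagent_a: Loose white bottle 40 mm thick, 85 mm high, standing in the cooler under the cover; origin under its centre.
- reagent_b: Loose white bottle 40 mm thick, 85 mm high, standing in the cooler under the cover; origin under its centre.
- jar: Loose clear jar 60 mm thick, 70 mm high; origin under its centre. Leave it alone.
- wash_bottle: Loose white bottle 64 mm thick, 160 mm high; origin under its centre. Leave it alone.
- timer: Loose flat white timer 60 x 60 x 18 mm lying near the robot; origin under its centre. Leave it alone.

How it is judged:
By the outcome, as a careful person would: the job done as asked, in the order asked, and still so for the second after the job is handed in, with the robot touching nothing.
It also fails if it takes over 46 s, if anything falls off the work surface, if the arm or the gripper's body presses on something with over 40 N, if the wrist force passes 120 N, or if a joint passes its speed limit or range.

## Working session

There is one attempt and no reset: what is moved stays moved. The work goes in short steps, Python scripts to look and compute and a tool call to move; the robot and the scene stay as the last step left them, time stands still between calls to the robot, and variables do not carry over. Pictures are saved under pics/ and viewed, and the job is handed in when it is done.

Besides the shell and the picture viewer there is one more tool, called after ">>>" by a JSON object that holds its "op" and its "data". play_rows: Moves the arm, as the interface text tells. Its arguments: {"type":"object","properties":{"increments":{"type":"string"},"hand":{"type":"number"},"squeeze":{"type":"number"}},"required":["increments"]}

```bash
mkdir -p pics
python3 - <<'E'
from workcell import get_obs, camera, workorder, manip
import cv2,numpy as np
o=get_obs()
for k,v in o.items(): print(k,np.round(v,4))
print(manip.finger_overhang)
for n in("side","top"):
    c=camera(n); cv2.imwrite(f"pics/{n}0.png",c["img"]); print(n,c["fov_y"],c["cx"],c["cy"],c["R"],c["t"], -np.array(c["R"]).T@c["t"])
E
```

```text
clock 0.0
joint_pos [ 1.1074  0.3329 -0.0647  1.4609  0.0216  1.3499 -0.0885]
joint_velocities [ 0.0021 -0.0008 -0.0017 -0.0004  0.0006  0.0002  0.    ]
tau [-2.70000e-03 -6.25456e+01  4.74000e-02 -3.91606e+01  1.59000e-02
  1.01000e-02 -2.00000e-04]
position [ 0.2665 -0.5649  0.2385]
ee_rot [ 0.3789  0.5976 -0.3784  0.5968]
ft_force [ 0.1472  0.0416 -0.6959]
torque [ 0.0203 -0.0033  0.0309]
grip_width 1.0056
0.008
side 49.506440737143926 316.7025902783785 201.27826167319242 [[-0.93096846 -0.36509555  0.00172108]
 [-0.26956997  0.68419033 -0.6776545 ]
 [ 0.24623109 -0.63133892 -0.73537842]] [0.53257989 0.24767088 0.9427455 ] [0.33044646 0.62018045 0.86019337]
top 57.423116941641936 316.4597710947568 192.17070528544517 [[-0.0082333  -0.99983115  0.01642841]
 [-0.99141916  0.0060184  -0.13058267]
 [ 0.13046175 -0.01736256 -0.9913013 ]] [0.00421059 0.59053572 0.9877234 ] [0.45664297 0.01780521 1.05617605]
```

View pics/side0.png

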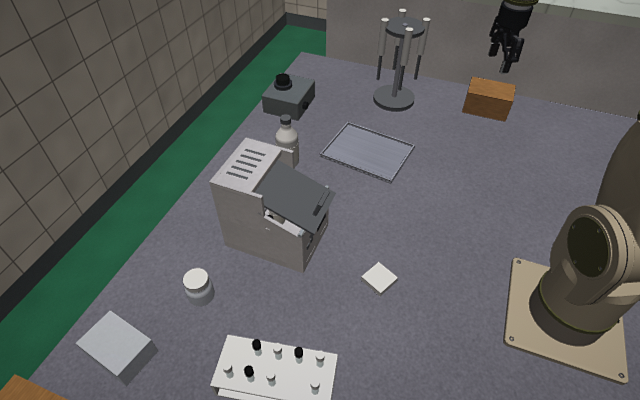

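View pics/top0.png

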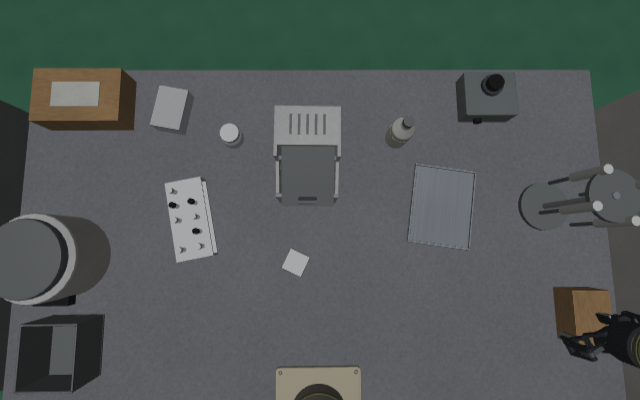

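```bash
cat > h.py <<'E'
import numpy as np,cv2
from workcell import get_obs, camera, workorder, manip
from scipy.spatial.transform import Rotation as Ro
def cam(n):
    c=camera(n);c["f"]=200/np.tan(np.radians(c["fov_y"]/2));c["R"]=np.array(c["R"]);c["t"]=np.array(c["t"]);return c
def ray(c,p):
    d=c["R"].T@np.array([(p[0]-c["cx"])/c["f"],(p[1]-c["cy"])/c["f"],1]);o=-c["R"].T@c["t"];return o,d/np.linalg.norm(d)
def plane(c,p,z):
    o,d=ray(c,p);return o+d*(z-o[2])/d[2]
def tri(cs,ps):
    A=np.zeros((3,3));b=np.zeros(3)
    for c,p in zip(cs,ps):
        o,d=ray(c,p);P=np.eye(3)-np.outer(d,d);A+=P;b+=P@o
    X=np.linalg.solve(A,b)
    return X,[np.linalg.norm(proj(c,X)-p) for c,p in zip(cs,ps)]
def proj(c,X):
    q=c["R"]@np.asarray(X)+c["t"];return np.array([c["cx"]+c["f"]*q[0]/q[2],c["cy"]+c["f"]*q[1]/q[2]])
def crop(img,x0,y0,w,h,s,name):
    o=cv2.resize(img[y0:y0+h,x0:x0+w],None,fx=s,fy=s,interpolation=cv2.INTER_CUBIC)
    o=np.clip(o.astype(float)*1.4,0,255).astype(np.uint8)
    for i in range(0,w,10): cv2.putText(o,str(x0+i),(i*s,8),0,.3,(0,255,255),1);cv2.line(o,(i*s,10),(i*s,14),(0,255,255),1)
    for i in range(0,h,10): cv2.putText(o,str(y0+i),(0,i*s+4),0,.3,(0,255,255),1)
    cv2.imwrite(name,o)
E
python3 - <<'E'
from h import *
t=cv2.imread("pics/top0.png");s=cv2.imread("pics/side0.png")
crop(t,262,95,95,120,5,"pics/t1.png");crop(s,200,130,150,145,5,"pics/s1.png")
crop(t,385,150,110,110,5,"pics/t2.png");
E
```

```text
(no output)
```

View pics/t1.png

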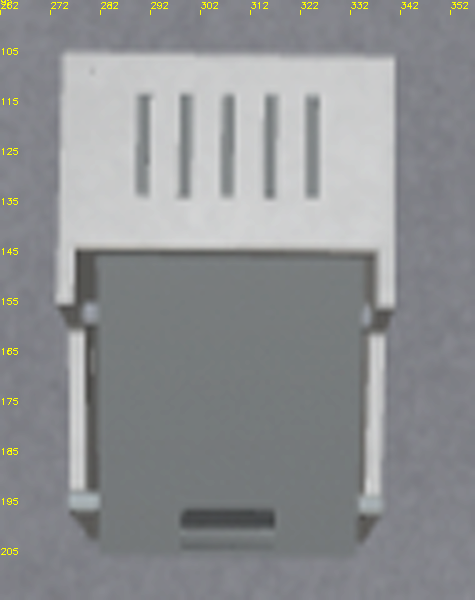

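View pics/s1.png

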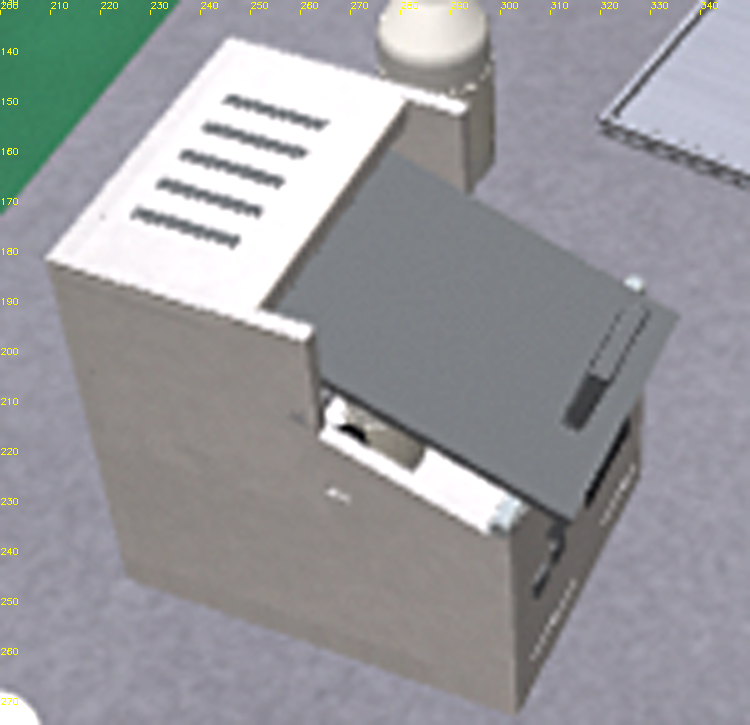

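View pics/t2.png

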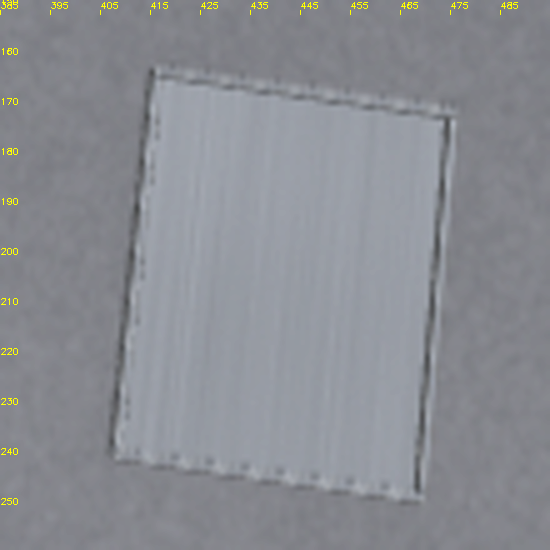

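Run:
```python
from h import *
c=[cam("top"),cam("side")]
o=get_obs();print(Ro.from_quat(o["ee_rot"]).as_matrix().round(3))
t=lambda X,Y:np.array([262+X/5-.4,95+Y/5-.4]); s=lambda X,Y:np.array([200+X/5-.4,130+Y/5-.4])
P={}
for n,a,b in [("hoodBL",t(62,53),s(47,260)),("hoodBR",t(395,57),s(228,38)),("hoodFL",t(58,303),s(312,330)),("hoodFR",t(395,306),s(465,105)),("hoodfrontmidL",t(75,249),s(260,305)),("fR",t(377,250),s(405,98)),
 ("lowL",t(100,553),s(573,520)),("lowR",t(357,553),s(680,317)),("ribtop",t(228,539),s(622,342)),("ribTopL",t(180,545),s(590,385)),("rodL",t(84,500),s(505,513)),("rodR",t(371,503),s(635,284))]:
    X,e=tri(c,[a,b]);P[n]=X;print(n,X.round(4),np.round(e,1))
def yaw(a,b): d=P[b]-P[a];return np.degrees(np.arctan2(d[1],d[0]))
print("yaw",[round(yaw(*k),2) for k in(("hoodFL","hoodBL"),("hoodFR","hoodBR"))],[round(yaw(*k)-90,2) for k in(("hoodBR","hoodBL"),("hoodFR","hoodFL"),("lowR","lowL"),("rodR","rodL"))])
q=lambda X,Y:np.array([385+X/5-.4,150+Y/5-.4])
T=[plane(c[0],q(*k),.01) for k in((155,70),(453,112),(422,497),(115,458))]
print(np.round(T,4),np.mean(T,0));
```

```text
[[-0.     0.904  0.427]
 [ 0.001  0.427 -0.904]
 [-1.    -0.    -0.001]]
hoodBL [0.7749 0.1021 0.2213] [0.3 0.3]
hoodBR [ 0.7731 -0.0562  0.2207] [0.2 0.2]
hoodFL [0.6516 0.1025 0.227 ] [0.5 0.6]
hoodFR [ 0.6522 -0.0542  0.2196] [0.1 0.1]
hoodfrontmidL [0.6785 0.0952 0.2241] [0.3 0.3]
fR [ 0.6782 -0.0461  0.2222] [0.2 0.2]
lowL [0.5439 0.0896 0.1389] [0.4 0.4]
lowR [ 0.5427 -0.0401  0.1376] [0.5 0.6]
ribtop [0.5464 0.0249 0.1837] [0.2 0.2]
ribTopL [0.5477 0.049  0.1797] [1.4 1.6]
rodL [0.5711 0.0977 0.1405] [0.2 0.2]
rodR [ 0.5675 -0.0472  0.1434] [0.5 0.6]
yaw [np.float64(-0.15), np.float64(-0.95)] [np.float64(-0.63), np.float64(0.21), np.float64(-0.52), np.float64(-1.42)]
[[ 0.6771 -0.2921  0.01  ]
 [ 0.6512 -0.4666  0.01  ]
 [ 0.4282 -0.4342  0.01  ]
 [ 0.4517 -0.2593  0.01  ]] [ 0.5520583  -0.36305676  0.01      ]
```

>>> {"op": "play_rows", "data": {"increments": "0 0.034 -0.0275 0;0 0.034 -0.0275 0;0 0.034 -0.0275 0;0 0.034 -0.0275 0;0 0.034 -0.0275 0;0 0.034 -0.0275 0;0 0.034 -0.0275 0;0 0.034 -0.0275 0;0 0.034 -0.0275 0;0 0.034 -0.0275 0;0 0.034 -0.0275 0;0 0.034 -0.0275 0;0 0.034 -0.0275 0;0 0.034 -0.0275 0", "hand": -1}}

```text
clock: 1.6
position: [0.5391, 0.0007, 0.2363]
ee_rot: [0.382, 0.595, -0.384, 0.594]
ft_force: [0.6, -0.1, -0.3]
grip_width: 0.999
```

```bash
cat > st.py <<'E'
from h import *
import sys
def st(tgt=None):
    o=get_obs();M=Ro.from_quat(o["ee_rot"]).as_matrix();p=np.array(o["position"])
    print("t",round(o["clock"],2),"p",p.round(4),"yawz",round(np.degrees(np.arctan2(M[1,2],M[0,2])),2),"down",M[:,0].round(3),"F",np.round(o["ft_force"],1),"T",np.round(o["torque"],2),"w",round(o["grip_width"],3))
    if tgt: print("tool delta",(M.T@(np.array(tgt)-p)).round(4))
if __name__=="__main__": st([float(v) for v in sys.argv[1:4]] if len(sys.argv)>3 else None)
E
python3 st.py 0.55 0.0248 0.22
```

```text
t 1.6 p [0.5391 0.0007 0.2363] yawz -65.52 down [-0.002 -0.002 -1.   ] F [ 0.6 -0.1 -0.3] T [-0.01 -0.08 -0.  ] w 0.999
tool delta [ 0.0162  0.0199 -0.0174]
```

>>> {"op": "play_rows", "data": {"increments": "0 0 0 0.145;0 0 0 0.145;0 0 0 0.145;0 0 0 0;0 0 0 0"}}

```text
clock: 2.1
position: [0.5402, 0.0101, 0.2354]
ee_rot: [-0.501, -0.5, 0.502, -0.497]
ft_force: [0.4, -0.2, -0.4]
grip_width: 1.0
```

```bash
python3 st.py 0.55 0.0248 0.21
```

```text
t 2.1 p [0.5402 0.0101 0.2354] yawz -90.35 down [-0.003  0.002 -1.   ] F [ 0.4 -0.2 -0.4] T [ 0.01 -0.02  0.05] w 1.0
tool delta [ 0.0254  0.0098 -0.0147]
```

>>> {"op": "play_rows", "data": {"increments": "0.01 0.005 -0.0075 0;0.01 0.005 -0.0075 0;0.005 0 0 0;0 0 0 0"}}

```text
clock: 2.5
position: [0.5507, 0.0262, 0.2074]
ee_rot: [0.499, 0.502, -0.5, 0.499]
ft_force: [0.2, -0.3, 0.4]
grip_width: 0.998
```

Run:
```python
from st import *
st([.55,.0248,.163])
a=cam("top")["img"];b=cam("side")["img"]
A=a[95:225,255:385];B=b[120:250,240:370]
cv2.imwrite("pics/j1.png",cv2.resize(np.hstack([A,B]),(800,400),interpolation=2))
```

```text
t 2.5 p [0.5507 0.0262 0.2074] yawz -89.91 down [-0.004  0.002 -1.   ] F [ 0.2 -0.3  0.4] T [ 0.03  0.01 -0.01] w 0.998
tool delta [ 0.0444 -0.0006  0.0015]
```

View pics/j1.png

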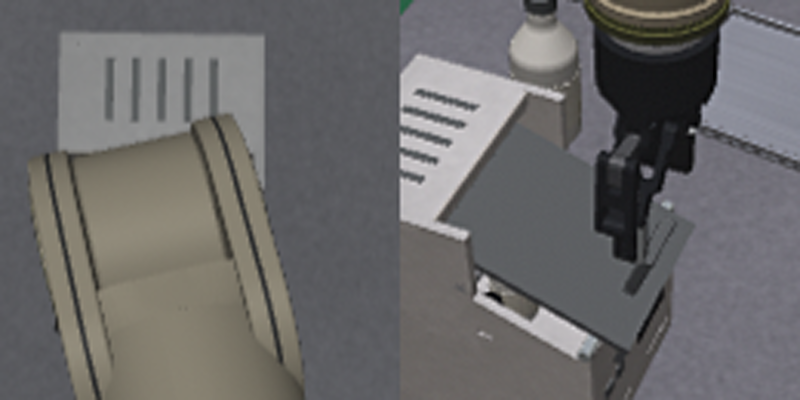

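The side view shows the open fingers straddling the rib, at about (325,195) in full-image pixels. I'll descend.

>>> {"op": "play_rows", "data": {"increments": "0.012 0 0.001 0;0.012 0 0 0;0.012 0 0 0;0.007 0 0 0;0 0 0 0"}}

```text
clock: 3.1
position: [0.5505, 0.0241, 0.1614]
ee_rot: [0.499, 0.501, -0.5, 0.499]
ft_force: [-0.7, 0.4, 0.2]
grip_width: 1.004
```

Run:
```python
from st import *
st([.55,.0248,.163])
b=cam("side")["img"]
cv2.imwrite("pics/j2.png",cv2.resize(b[150:250,250:370],(720,600),interpolation=2))
```

```text
t 3.1 p [0.5505 0.0241 0.1614] yawz -89.99 down [-0.003  0.001 -1.   ] F [-0.7  0.4  0.2] T [ 0.03 -0.   -0.03] w 1.004
tool delta [-0.0016 -0.0005 -0.0007]
```

View pics/j2.png

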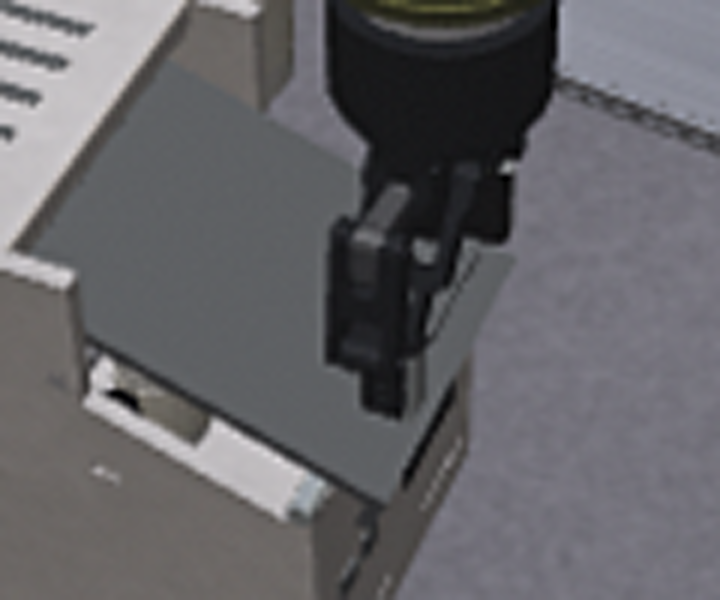

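>>> {"op": "play_rows", "data": {"increments": "0 0 0 0;0 0 0 0;0 0 0 0;0 0 0 0;0 0 0 0;0 0 0 0;0 0 0 0;0 0 0 0", "hand": 1, "squeeze": 20}}

```text
clock: 3.95
position: [0.5513, 0.0243, 0.1632]
ee_rot: [0.5, 0.501, -0.5, 0.5]
ft_force: [-0.3, 0.3, -0.9]
grip_width: 0.531
```

```bash
python3 st.py
```

```text
t 3.95 p [0.5513 0.0243 0.1632] yawz -89.98 down [-0.001  0.001 -1.   ] F [-0.3  0.3 -0.9] T [-0.03  0.01 -0.01] w 0.531
```

>>> {"op": "play_rows", "data": {"increments": "-0.004 0 0 0;-0.004 0.0003 0 0;-0.004 0.0005 0 0;-0.004 0.0008 0 0;-0.003 0.0008 0 0;0 0 0 0"}}

```text
clock: 4.55
position: [0.5531, 0.0241, 0.1834]
ee_rot: [0.499, 0.501, -0.5, 0.499]
ft_force: [0.8, 0.2, -2.2]
grip_width: 0.534
```

Run:
```python
from st import *
st([.5537,.0243,.1817])
b=cam("side")["img"]
cv2.imwrite("pics/j3.png",cv2.resize(b[130:250,220:370],(750,600),interpolation=2))
```

```text
t 4.55 p [0.5531 0.0241 0.1834] yawz -89.98 down [-0.003  0.001 -1.   ] F [ 0.8  0.2 -2.2] T [-0.04  0.14 -0.04] w 0.534
tool delta [ 0.0017  0.0006 -0.0002]
```

View pics/j3.png

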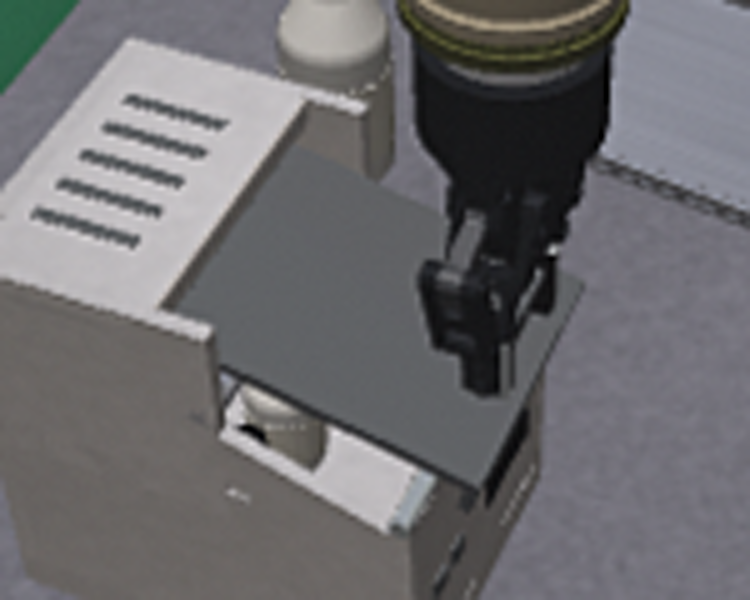

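>>> {"op": "play_rows", "data": {"increments": "-0.004 0.0012 0 0;-0.004 0.0013 0 0;-0.004 0.0015 0 0;-0.003 0.0015 0 0;0 0 0 0"}}

```text
clock: 5.1
position: [0.559, 0.0241, 0.1993]
ee_rot: [0.499, 0.501, -0.501, 0.499]
ft_force: [-0.1, -0.2, -2.1]
grip_width: 0.535
```

Run:
```python
from st import *
st([.5592,.0243,.1995])
b=cam("side")["img"]
cv2.imwrite("pics/j4.png",cv2.resize(b[130:250,220:370],(750,600),interpolation=2))
```

```text
t 5.1 p [0.559  0.0241 0.1993] yawz -89.98 down [-0.004  0.001 -1.   ] F [-0.1 -0.2 -2.1] T [-0.07  0.19  0.01] w 0.535
tool delta [-0.0002  0.0002 -0.0002]
```

View pics/j4.png

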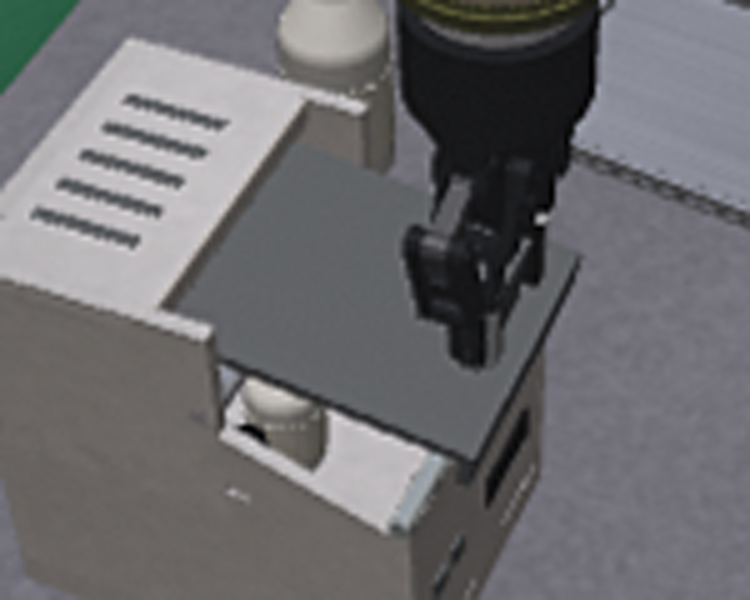

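```bash
cat > tilt.py <<'E'
from h import *
def yint(c,p,y):
    o,d=ray(c,p);return o+d*(y-o[1])/d[1]
E
python3 - <<'E'
from tilt import *
c=cam("side")
z=lambda X,Y:(220+X/5-.4,130+Y/5-.4)
a=yint(c,z(472,457),.0894);b=yint(c,z(218,355),.0894);r=yint(c,z(580,260),-.0403)
print(a,b,r,np.degrees(np.arctan2(b[2]-a[2],b[0]-a[0])))
# same on earlier pic j3 and initial for check
a=yint(c,z(475,490),.0894);b=yint(c,z(218,365),.0894);print(a,b,np.degrees(np.arctan2(b[2]-a[2],b[0]-a[0])))
E
```

```text
[0.54328456 0.0894     0.1800713 ] [0.65709764 0.0894     0.19643739] [ 0.54262936 -0.0403      0.17412477] 8.182922333515608
[0.54200516 0.0894     0.1593107 ] [0.65773223 0.0894     0.19001463] 14.858995417099255
```

Run:
```python
from tilt import *
c=cam("side")
z=lambda X,Y:(200+X/5-.4,130+Y/5-.4)
a=yint(c,z(573,518),.0894);b=yint(c,z(320,375),.0894);print(a,b,np.degrees(np.arctan2(b[2]-a[2],b[0]-a[0])))
for n,x0,y0 in(("side0",200,130),):
    pass
# fetch pixel-level edges: columns profile
for f in("pics/side0.png",):
    im=cv2.imread(f).astype(int).sum(2)
    for x in (265,275,285,295,305,312): print(x,[int(v) for v in im[198:238,x]])
im=c["img"].astype(int).sum(2)
for x in (265,275,285,295,305,312): print(x,[int(v) for v in im[198:238,x]])
cv2.imwrite("pics/side4.png",c["img"])
```

```text
[0.54295246 0.0894     0.14018547] [0.65740009 0.0894     0.18391541] 20.911637554494856
265 [279, 280, 282, 283, 281, 283, 285, 265, 169, 175, 315, 247, 178, 366, 558, 521, 452, 534, 556, 547, 431, 263, 285, 290, 296, 296, 298, 300, 287, 279, 379, 286, 297, 302, 304, 299, 297, 294, 296, 295]
275 [280, 279, 278, 276, 275, 276, 278, 277, 277, 280, 281, 277, 287, 260, 137, 180, 343, 377, 296, 300, 298, 305, 428, 571, 557, 528, 369, 275, 287, 299, 302, 297, 295, 297, 298, 292, 292, 298, 299, 292]
285 [280, 277, 280, 279, 280, 278, 278, 279, 279, 280, 278, 278, 277, 276, 277, 277, 277, 283, 281, 207, 133, 290, 498, 559, 556, 559, 548, 543, 549, 555, 559, 516, 310, 277, 291, 300, 301, 297, 297, 297]
295 [277, 278, 277, 280, 275, 278, 277, 275, 277, 275, 276, 278, 275, 278, 280, 275, 272, 278, 276, 278, 278, 278, 277, 282, 276, 184, 185, 452, 584, 562, 557, 548, 543, 549, 541, 546, 546, 438, 267, 292]
305 [278, 275, 280, 277, 275, 278, 279, 278, 279, 280, 279, 276, 279, 280, 276, 277, 279, 274, 274, 278, 274, 275, 280, 275, 277, 281, 276, 277, 281, 285, 260, 131, 165, 289, 231, 196, 205, 2
[... 744 characters left out ...]
475, 564, 569, 574, 565, 563, 564, 570, 574, 532, 323, 289, 303, 311, 312, 309, 311, 312]
295 [299, 298, 298, 298, 299, 299, 298, 300, 302, 300, 300, 300, 301, 304, 308, 282, 124, 233, 541, 599, 582, 569, 564, 565, 565, 563, 565, 570, 571, 572, 570, 567, 564, 566, 558, 564, 565, 449, 277, 302]
305 [298, 298, 298, 300, 296, 299, 298, 298, 302, 296, 300, 294, 298, 299, 301, 300, 301, 300, 309, 286, 121, 200, 473, 513, 493, 474, 480, 488, 494, 462, 389, 280, 278, 294, 232, 204, 213, 214, 216, 214]
312 [76, 76, 81, 86, 125, 238, 316, 301, 298, 302, 296, 297, 299, 300, 299, 301, 299, 299, 300, 300, 301, 310, 282, 149, 137, 151, 146, 144, 140, 179, 224, 216, 220, 221, 219, 219, 221, 225, 234, 186]
```

```bash
cat >> tilt.py <<'E'
def edge(img,cols,r0,r1):
    out=[]
    g=img.astype(float).sum(2)
    for x in cols:
        v=g[r0:r1,x]
        for i in range(3,len(v)):
            ref=np.median(v[max(0,i-8):i-1])
            th=(ref+130)/2
            if v[i]<th:
                out.append((x,r0+i-1+(v[i-1]-th)/(v[i-1]-v[i])));break
    return out
def tilt(c,img,cols,r0,r1,y):
    e=edge(img,cols,r0,r1);P=np.array([yint(c,p,y) for p in e])
    k=np.polyfit(P[:,0],P[:,2],1);print("slope deg",np.degrees(np.arctan(k[0])).round(2),"z at first/last x",P[0].round(4),P[-1].round(4),"z@.657",np.polyval(k,.657).round(4),"resid",np.std(P[:,2]-np.polyval(k,P[:,0])).round(5))
E
python3 - <<'E'
from tilt import *
c=cam("side")
cols=range(265,306,4)
tilt(c,cv2.imread("pics/side0.png"),cols,196,240,.0894)
tilt(c,cv2.imread("pics/side4.png"),cols,190,240,.0894)
E
```

```text
slope deg 21.18 z at first/last x [0.6543 0.0894 0.182 ] [0.5639 0.0894 0.1467] z@.657 0.1827 resid 0.00032
slope deg 8.19 z at first/last x [0.653  0.0894 0.1955] [0.5632 0.0894 0.1828] z@.657 0.1961 resid 0.00035
```

>>> {"op": "play_rows", "data": {"increments": "0.003 -0.0005 0 0;0.003 -0.0005 0 0;0 0 0 0"}}

```text
clock: 5.6
position: [0.5575, 0.0241, 0.1921]
ee_rot: [0.499, 0.501, -0.501, 0.499]
ft_force: [-1.4, -0.1, -1.0]
grip_width: 0.533
```

>>> {"op": "play_rows", "data": {"increments": "0 0 0 0;0 0 0 0", "hand": -0.04}}

```text
clock: 5.8
position: [0.5574, 0.0241, 0.192]
ee_rot: [0.499, 0.501, -0.501, 0.499]
ft_force: [-0.7, -0.3, -1.1]
grip_width: 0.533
```

```bash
cat > lk.py <<'E'
from st import *
from tilt import *
def lk(name,cols=range(265,306,4),r0=190,show=True):
    st();c=cam("side");cv2.imwrite(f"pics/{name}.png",c["img"]);tilt(c,c["img"],cols,r0,240,.0894)
    if show: cv2.imwrite(f"pics/{name}z.png",cv2.resize(c["img"][130:250,220:370],(750,600),interpolation=2))
if __name__=="__main__": lk(sys.argv[1])
E
python3 lk.py k1
```

```text
t 5.8 p [0.5574 0.0241 0.192 ] yawz -89.98 down [-0.004  0.001 -1.   ] F [-0.7 -0.3 -1.1] T [-0.03  0.1  -0.01] w 0.533
slope deg -18.34 z at first/last x [0.6536 0.0894 0.1892] [0.5614 0.0894 0.2699] z@.657 0.1746 resid 0.0234
```

```bash
python3 - <<'E'
s=open('tilt.py').read()
s=s.replace("k=np.polyfit(P[:,0],P[:,2],1)","from scipy.stats import theilslopes;q=theilslopes(P[:,2],P[:,0]);k=[q[0],q[1]]")
s=s.replace('np.std(P[:,2]-np.polyval(k,P[:,0]))','np.median(abs(P[:,2]-np.polyval(k,P[:,0])))')
open('tilt.py','w').write(s)
E
python3 - <<'E'
from tilt import *
c=cam("side")
for n in("side4","k1"):tilt(c,cv2.imread(f"pics/{n}.png"),range(265,306,2),196,240,.0894)
E
```

```text
slope deg 8.64 z at first/last x [0.653  0.0894 0.1956] [0.5632 0.0894 0.1828] z@.657 0.1964 resid 0.00041
slope deg 8.75 z at first/last x [0.6536 0.0894 0.1892] [0.5633 0.0894 0.1748] z@.657 0.1901 resid 0.00033
```

>>> {"op": "play_rows", "data": {"increments": "0 0 0 0;0 0 0 0", "hand": -0.06}}

```text
clock: 6.1
position: [0.5575, 0.0241, 0.1922]
ee_rot: [0.499, 0.501, -0.501, 0.499]
ft_force: [-0.3, -0.5, -0.7]
grip_width: 0.535
```

```bash
sed -i 's/range(265,306,4),r0=190/range(265,306,2),r0=196/' lk.py; python3 lk.py k2
```

```text
t 6.1 p [0.5575 0.0241 0.1922] yawz -89.98 down [-0.004  0.001 -1.   ] F [-0.3 -0.5 -0.7] T [-0.07  0.09 -0.02] w 0.535
slope deg 8.73 z at first/last x [0.6536 0.0894 0.1891] [0.5633 0.0894 0.1758] z@.657 0.1901 resid 0.00042
```

>>> {"op": "play_rows", "data": {"increments": "0 0 0 0;0 0 0 0", "hand": -0.08}}

```text
clock: 6.35
position: [0.5579, 0.0242, 0.1926]
ee_rot: [0.499, 0.501, -0.5, 0.499]
ft_force: [0.0, -0.0, 0.9]
grip_width: 0.536
```

```bash
python3 lk.py k3
```

```text
t 6.35 p [0.5579 0.0242 0.1926] yawz -89.98 down [-0.003  0.001 -1.   ] F [ 0.  -0.   0.9] T [0.03 0.01 0.05] w 0.536
slope deg 19.35 z at first/last x [0.6545 0.0894 0.1804] [0.5638 0.0894 0.1482] z@.657 0.1809 resid 0.00086
```

>>> {"op": "play_rows", "data": {"increments": "0 0 0 0;0 0 0 0", "hand": -0.4}}

```text
clock: 6.6
position: [0.5581, 0.0242, 0.1929]
ee_rot: [0.5, 0.501, -0.5, 0.499]
ft_force: [0.3, 0.7, 0.1]
grip_width: 0.703
```

```bash
python3 lk.py k4; python3 st.py .547 .0245 .1875
```

```text
t 6.6 p [0.5581 0.0242 0.1929] yawz -89.98 down [-0.002  0.001 -1.   ] F [0.3 0.7 0.1] T [ 0.01 -0.03  0.01] w 0.703
slope deg 19.33 z at first/last x [0.6545 0.0894 0.1802] [0.5638 0.0894 0.1483] z@.657 0.181 resid 0.00081
t 6.65 p [0.5581 0.0242 0.1929] yawz -89.98 down [-0.002  0.001 -1.   ] F [0.2 0.2 0.5] T [ 0.   -0.01  0.02] w 0.7
tool delta [ 0.0054 -0.0111 -0.0003]
```

View pics/k4z.png

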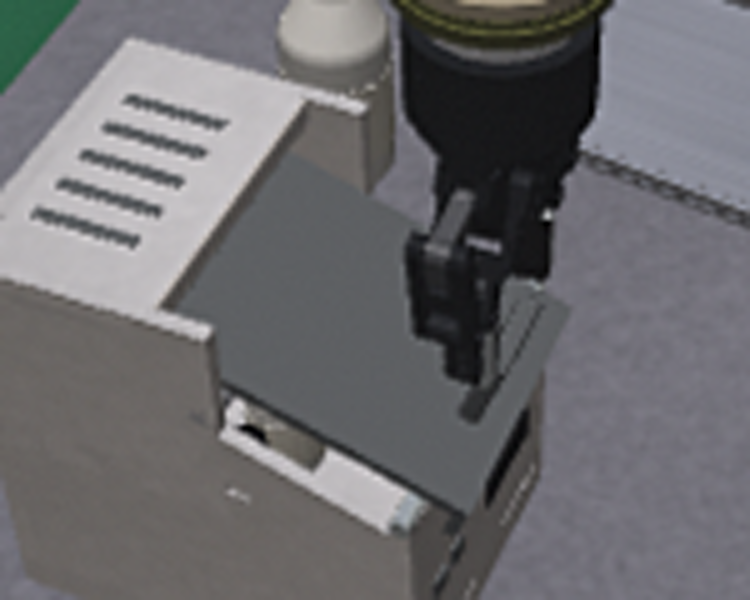

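>>> {"op": "play_rows", "data": {"increments": "0 -0.005 0 0;0.003 -0.004 0 0;0.002 0 0 0;0 0 0 0"}}

```text
clock: 7.05
position: [0.548, 0.0242, 0.1875]
ee_rot: [0.5, 0.501, -0.5, 0.499]
ft_force: [0.7, -1.0, -0.2]
grip_width: 0.702
```

>>> {"op": "play_rows", "data": {"increments": "0 0 0 0;0 0 0 0;0 0 0 0;0 0 0 0;0 0 0 0", "hand": -0.06, "squeeze": 20}}

```text
clock: 7.55
position: [0.548, 0.0242, 0.1875]
ee_rot: [0.499, 0.501, -0.5, 0.499]
ft_force: [-0.9, -0.3, 0.9]
grip_width: 0.531
```

```bash
python3 lk.py k5; python3 -c "
import cv2
cv2.imwrite('pics/k5z.png',cv2.resize(cv2.imread('pics/k5.png')[170:250,280:360],(600,600),interpolation=2))"
```

```text
t 7.55 p [0.548  0.0242 0.1875] yawz -89.98 down [-0.003  0.001 -1.   ] F [-0.9 -0.3  0.9] T [0.01 0.21 0.02] w 0.531
slope deg 19.38 z at first/last x [0.6545 0.0894 0.1802] [0.5638 0.0894 0.1482] z@.657 0.181 resid 0.00075
```

View pics/k5z.png

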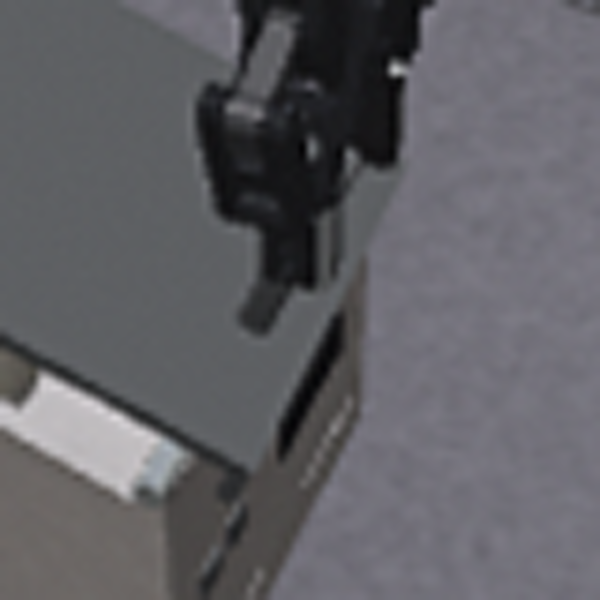

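>>> {"op": "play_rows", "data": {"increments": "-0.004 0 0 0;-0.004 0 0 0;0 0 0 0"}}

```text
clock: 7.9
position: [0.548, 0.0242, 0.1959]
ee_rot: [0.499, 0.501, -0.5, 0.499]
ft_force: [-0.0, 0.2, -1.8]
grip_width: 0.533
```

```bash
python3 lk.py k6
```

```text
t 7.9 p [0.548  0.0242 0.1959] yawz -89.98 down [-0.003  0.001 -1.   ] F [-0.   0.2 -1.8] T [0.05 0.07 0.01] w 0.533
slope deg 15.07 z at first/last x [0.6545 0.0894 0.1803] [0.5637 0.0894 0.1567] z@.657 0.1825 resid 0.00016
```

>>> {"op": "play_rows", "data": {"increments": "-0.004 0.0016 0 0;-0.004 0.0016 0 0;-0.004 0.0017 0 0;-0.004 0.0019 0 0;0 0 0 0"}}

```text
clock: 8.45
position: [0.5553, 0.0241, 0.2131]
ee_rot: [0.499, 0.501, -0.501, 0.499]
ft_force: [0.2, 0.0, -0.7]
grip_width: 0.532
```

```bash
python3 lk.py k7
```

```text
t 8.45 p [0.5553 0.0241 0.2131] yawz -89.98 down [-0.003  0.001 -1.   ] F [ 0.2  0.  -0.7] T [0.02 0.08 0.04] w 0.532
slope deg 5.77 z at first/last x [0.6544 0.0894 0.1816] [0.5634 0.0894 0.1724] z@.657 0.1813 resid 0.0005
```

>>> {"op": "play_rows", "data": {"increments": "-0.004 0.0018 0 0;-0.004 0.0018 0 0;-0.003 0.0015 0 0;0 0 0 0"}}

```text
clock: 8.9
position: [0.5606, 0.0241, 0.2245]
ee_rot: [0.499, 0.501, -0.501, 0.499]
ft_force: [-0.8, -0.3, -1.4]
grip_width: 0.537
```

```bash
python3 lk.py k8
```

```text
t 8.9 p [0.5606 0.0241 0.2245] yawz -89.98 down [-0.004  0.001 -1.   ] F [-0.8 -0.3 -1.4] T [ 0.01  0.08 -0.02] w 0.537
slope deg -1.06 z at first/last x [0.6543 0.0894 0.1824] [0.5631 0.0894 0.1831] z@.657 0.1816 resid 0.00026
```

View pics/k8z.png

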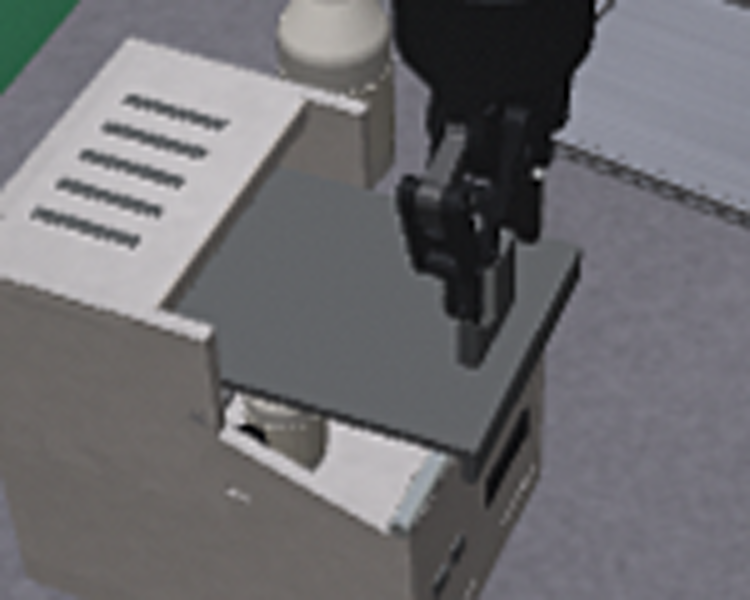

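Level (‑1°) and still resting on the bar, nib hooked. Now I'll firm up the grip.

>>> {"op": "play_rows", "data": {"increments": "0 0 0 0;0 0 0 0;0 0 0 0", "hand": 1, "squeeze": 110}}

```text
clock: 9.25
position: [0.5603, 0.0241, 0.224]
ee_rot: [0.499, 0.502, -0.501, 0.499]
ft_force: [0.4, -0.5, -1.5]
grip_width: 0.471
```

>>> {"op": "play_rows", "data": {"increments": "-0.004 0 0 0;-0.005 0 0 0;-0.005 0 0 0;-0.005 0 0 0;0 0 0 0"}}

```text
clock: 9.75
position: [0.5604, 0.024, 0.2448]
ee_rot: [0.499, 0.502, -0.501, 0.499]
ft_force: [-0.3, -0.2, -0.4]
grip_width: 0.472
```

```bash
python3 lk.py k9
```

```text
t 9.75 p [0.5604 0.024  0.2448] yawz -89.98 down [-0.005  0.001 -1.   ] F [-0.3 -0.2 -0.4] T [-0.01  0.03 -0.03] w 0.472
slope deg -2.19 z at first/last x [0.6527 0.0894 0.1986] [0.5628 0.0894 0.2017] z@.657 0.1984 resid 0.00023
```

View pics/k9z.png

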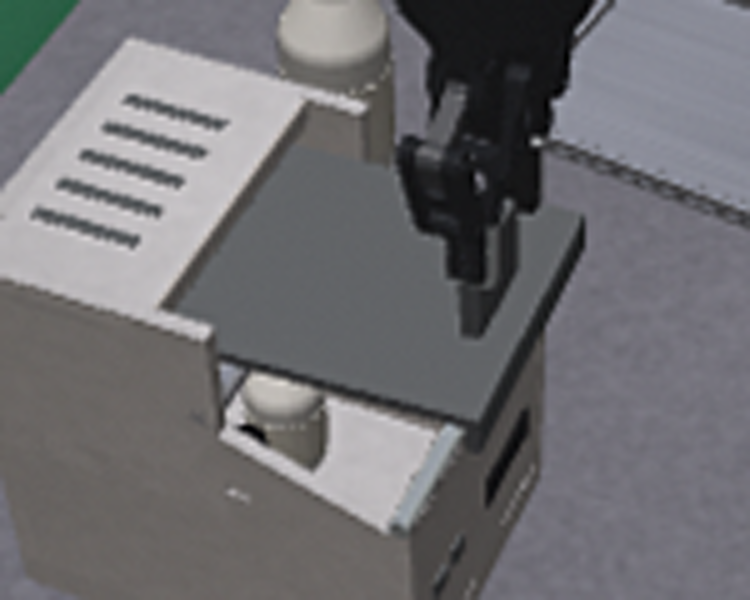

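>>> {"op": "play_rows", "data": {"increments": "-0.003 0 0 0;0 -0.004 0 0;0 -0.006 0 0;0 -0.008 0 0;0 0 0 0"}}

```text
clock: 10.3
position: [0.5401, 0.0241, 0.2471]
ee_rot: [0.498, 0.502, -0.501, 0.498]
ft_force: [0.0, -0.2, -1.3]
grip_width: 0.465
```

```bash
python3 lk.py k10
```

```text
t 10.3 p [0.5401 0.0241 0.2471] yawz -89.96 down [-0.007  0.001 -1.   ] F [ 0.  -0.2 -1.3] T [-0.03  0.03 -0.03] w 0.465
slope deg -2.84 z at first/last x [0.6527 0.0894 0.1986] [0.5628 0.0894 0.2025] z@.657 0.1987 resid 0.00033
```

View pics/k10z.png

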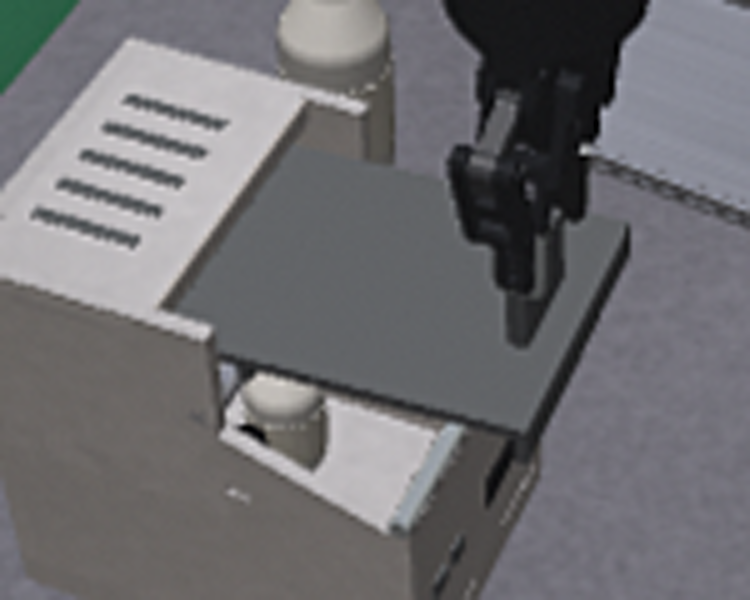

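>>> {"op": "play_rows", "data": {"increments": "-0.001 -0.01 0 0;-0.001 -0.015 0 0;-0.001 -0.02 0 0;-0.001 -0.02 0 0;0 0 0 0"}}

```text
clock: 10.85
position: [0.4713, 0.0242, 0.2513]
ee_rot: [0.498, 0.502, -0.501, 0.498]
ft_force: [0.1, 0.2, -0.1]
grip_width: 0.472
```

Run:
```python
from st import *
st()
a=cam("top")["img"];b=cam("side")["img"]
cv2.imwrite("pics/j10.png",cv2.resize(np.hstack([a[90:250,220:380],b[110:270,230:390]]),(800,400),interpolation=2))
```

```text
t 10.85 p [0.4713 0.0242 0.2513] yawz -89.97 down [-0.007  0.001 -1.   ] F [ 0.1  0.2 -0.1] T [-0.02  0.08 -0.01] w 0.472
```

View pics/j10.png

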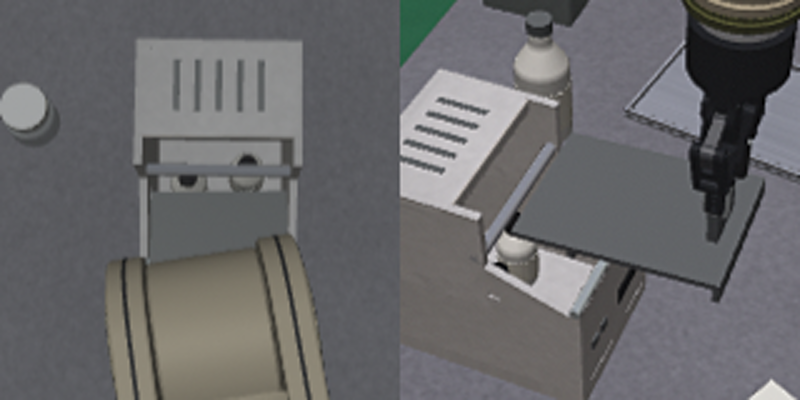

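>>> {"op": "play_rows", "data": {"increments": "-0.01 0 0 0.034;-0.012 0 0 0.034;-0.012 0 0 0.034;-0.01 0 0 0.034;0 0 0 0"}}

```text
clock: 11.45
position: [0.4755, 0.0238, 0.2961]
ee_rot: [-0.533, -0.466, 0.535, -0.461]
ft_force: [-0.2, 0.1, -1.7]
grip_width: 0.473
```

Run:
```python
from st import *
c=[cam("top"),cam("side")]
T=cv2.imread("pics/top0.png")
q=lambda X,Y:np.array([385+X/5-.4,150+Y/5-.4])
tp=[q(155,70),q(453,112),q(422,497),q(115,458)]
sp=[(321,153.5),(350,124),(414,152.5),(389,180)]
X=[tri(c,[a,np.array(b)]) for a,b in zip(tp,sp)]
for x,e in X: print(x.round(4),np.round(e,1))
print(np.mean([x for x,e in X],0))
st([.4827,-.3529,.2])
a=c[0]["img"];b=c[1]["img"]
crop(b,290,100,150,110,5,"pics/k11.png")
```

```text
[ 0.6749 -0.292   0.0115] [0.6 0.6]
[ 0.6475 -0.4718  0.0008] [1.8 1.7]
[ 0.4248 -0.4548 -0.0366] [0.8 0.7]
[ 0.4542 -0.2585  0.0111] [0.9 0.9]
[ 0.55034858 -0.36928777 -0.00330213]
t 11.55 p [0.4748 0.0237 0.2947] yawz -97.99 down [-0.008  0.003 -1.   ] F [-0.6  0.1 -1.6] T [ 0.01  0.16 -0.02] w 0.472
tool delta [0.0935 0.061  0.3721]
```

View pics/k11.png

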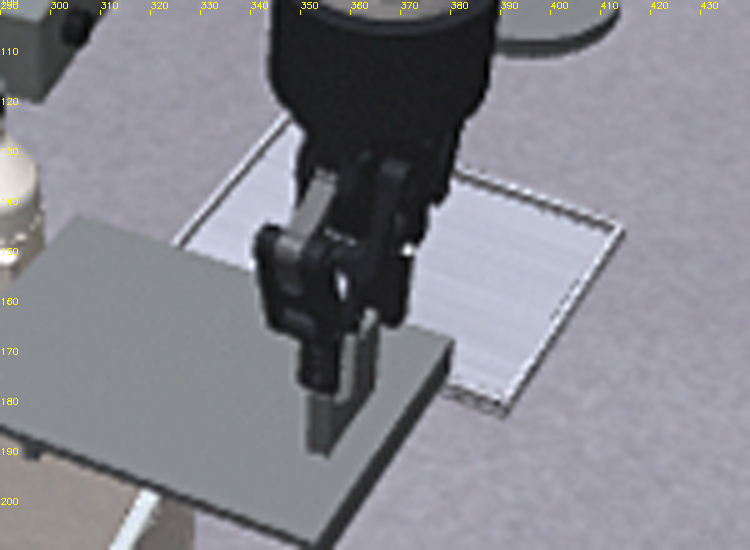

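>>> {"op": "play_rows", "data": {"increments": "0 0.003 0.015 0;0 0.005 0.028 0;0 0.006 0.035 0;0 0.006 0.035 0;0 0.006 0.035 0;0 0.006 0.035 0;0 0.006 0.035 0;0 0.006 0.035 0;0 0.006 0.035 0;0 0.005 0.03 0;0 0.003 0.02 0;0 0 0.008 0;0 0 0 0"}}

```text
clock: 12.85
position: [0.4855, -0.3391, 0.2794]
ee_rot: [-0.525, -0.476, 0.534, -0.461]
ft_force: [-0.2, 0.4, -1.7]
grip_width: 0.473
```

Run:
```python
from st import *
c=[cam("top"),cam("side")]
st([.4827,-.3529,.2])
a=c[0]["img"];b=c[1]["img"]
crop(b,290,40,150,130,5,"pics/k12.png")
crop(a,380,110,150,150,5,"pics/t12.png")
```

```text
t 12.95 p [ 0.4861 -0.3374  0.2799] yawz -96.87 down [-0.022  0.009 -1.   ] F [-0.4  0.3 -1.5] T [ 0.05  0.05 -0.04] w 0.468
tool delta [0.0798 0.0003 0.0163]
```

View pics/k12.png

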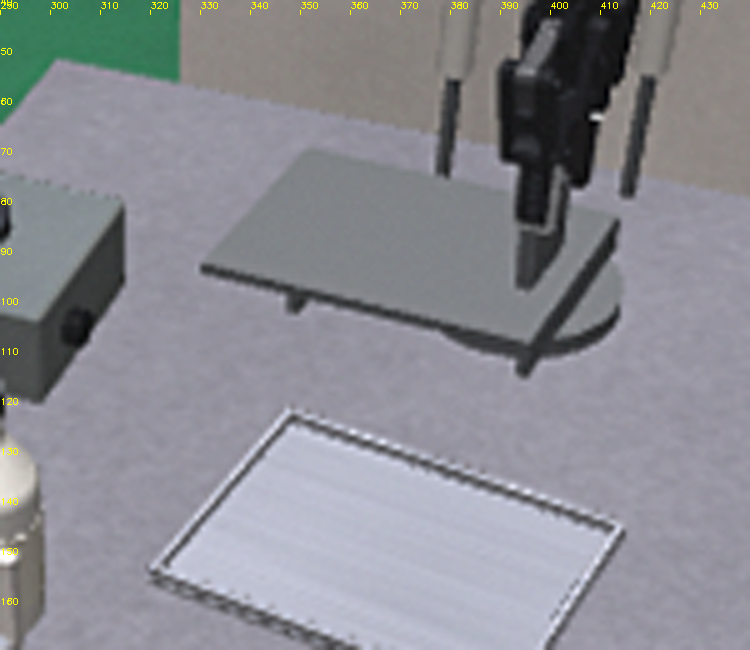

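View pics/t12.png

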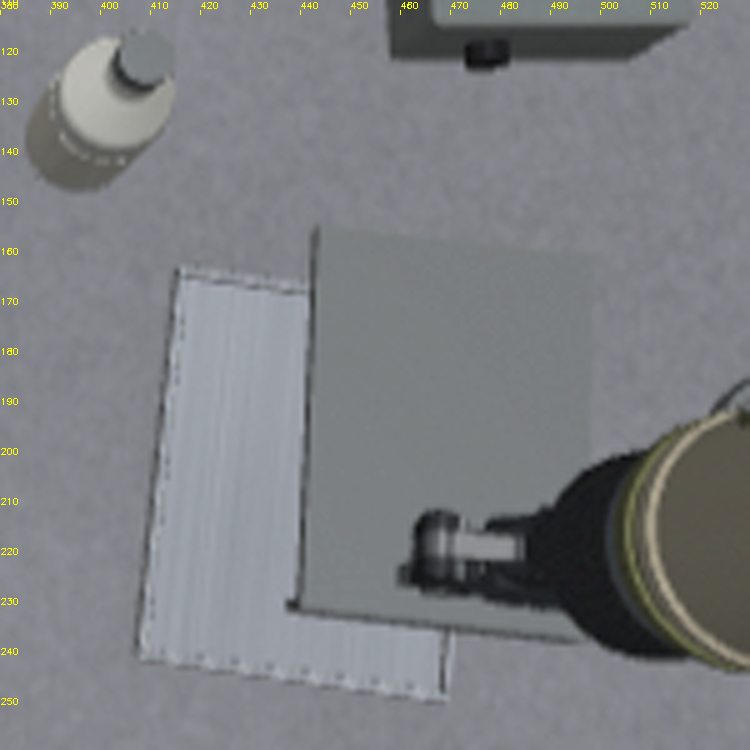

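Run:
```python
from st import *
c=[cam("top"),cam("side")]
t=lambda X,Y:np.array([380+X/5-.4,110+Y/5-.4]); s=lambda X,Y:np.array([290+X/5-.4,40+Y/5-.4])
P=[]
for a,b in((t(315,228),s(203,265)),(t(300,607),s(527,340)),(t(595,252),s(310,150)),(t(580,638),s(618,218))):
    X,e=tri(c,[a,b]);P.append(X);print(X.round(4),np.round(e,1))
P=np.array(P)
for i,j in((1,0),(3,2)):
    d=P[i]*-1+P[j];print("yaw",np.degrees(np.arctan2(d[1],d[0])),"pitch",np.degrees(np.arcsin(d[2]/np.linalg.norm(d))),np.linalg.norm(d))
d=P[1]-P[3];print("roll",np.degrees(np.arcsin(d[2]/np.linalg.norm(d))),np.linalg.norm(d))
print("centre",P.mean(0)); o=get_obs();print(P.mean(0)-o["position"])
M=Ro.from_quat(o["ee_rot"]).as_matrix()
dd=np.array([.5515,-.364,0])-P.mean(0);dd[2]=0;print("delta tool",M.T@dd)
```

```text
[ 0.6505 -0.2925  0.2261] [0.3 0.3]
[ 0.4746 -0.2716  0.2388] [0.1 0.1]
[ 0.6378 -0.4261  0.2221] [1.  0.8]
[ 0.459  -0.3987  0.2359] [0.5 0.4]
yaw -6.777038818411231 pitch -4.096817781848641 0.17758294601413385
yaw -8.71952320106602 pitch -4.370753076517989 0.18142544751478984
roll 1.3029709770062738 0.12806594303125074
centre [ 0.55550207 -0.3472307   0.23075216]
[ 0.06898196 -0.01039647 -0.04984578]
delta tool [-5.17679018e-05 -1.98787842e-03  1.71251737e-02]
```

>>> {"op": "play_rows", "data": {"increments": "0.005 0 0.006 0.01;0.012 0 0.008 0;0.02 0.001 0.005 0;0.025 0.001 0 0;0.025 0 0 0;0.025 0 0 0;0.02 0 0 0;0.012 0 0 0;0.005 0 0 0;0 0 0 0"}}

```text
clock: 14.05
position: [0.4819, -0.3554, 0.1215]
ee_rot: [-0.527, -0.474, 0.534, -0.461]
ft_force: [-0.2, 0.7, -0.9]
grip_width: 0.467
```

Run:
```python
from st import *
c=[cam("top"),cam("side")]
st([.4827,-.3529,.2])
a=c[0]["img"];b=c[1]["img"]
crop(b,290,70,150,130,5,"pics/k13.png")
crop(a,380,110,150,150,5,"pics/t13.png")
```

```text
t 14.15 p [ 0.4826 -0.3557  0.1227] yawz -97.22 down [-0.019  0.006 -1.   ] F [-0.6  0.4 -2. ] T [-0.01  0.03 -0.05] w 0.472
tool delta [-0.0772 -0.0018 -0.0031]
```

View pics/k13.png

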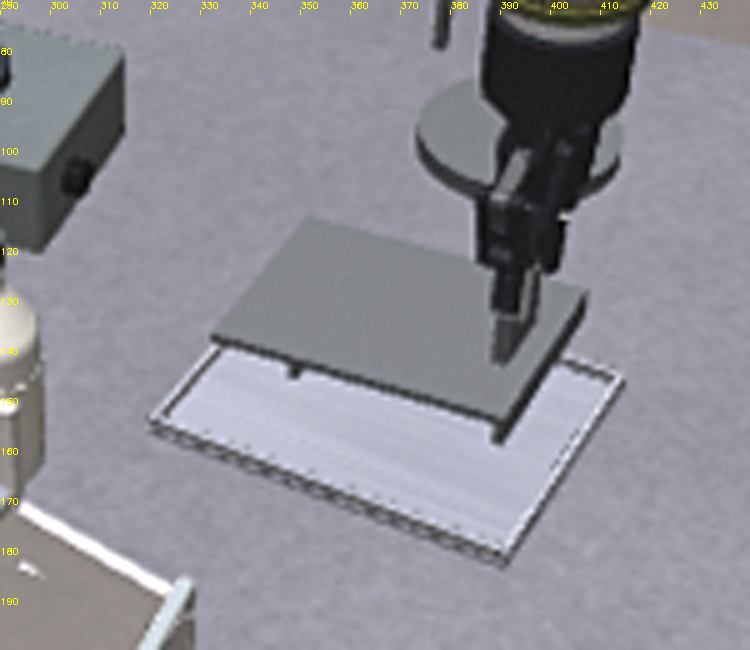

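View pics/t13.png

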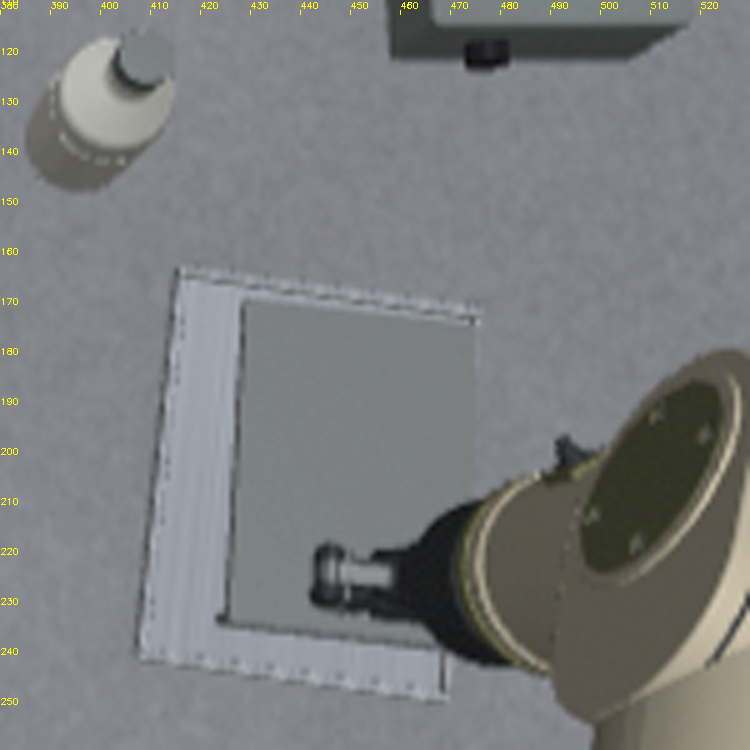

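Run:
```python
from st import *
c=[cam("top"),cam("side")]
t=lambda X,Y:np.array([380+X/5-.4,110+Y/5-.4]); s=lambda X,Y:np.array([290+X/5-.4,70+Y/5-.4])
P=[]
for a,b in((t(243,301),s(211,337)),(t(229,627),s(503,418)),(t(477,325),s(312,216))):
    X,e=tri(c,[a,b]);P.append(X);print(X.round(4),np.round(e,1))
P=np.array(P)
d=P[0]-P[1];print("yaw",np.degrees(np.arctan2(d[1],d[0])),"pitch",np.degrees(np.arcsin(d[2]/np.linalg.norm(d))))
C=(P[1]+P[2])/2
o=get_obs();M=Ro.from_quat(o["ee_rot"]).as_matrix();print("centre",C,C-o["position"])
dd=np.array([.5515,-.364,0])-C;dd[2]=0;print("delta tool",M.T@dd)
```

```text
[ 0.6469 -0.3089  0.0688] [0.1 0.1]
[ 0.4692 -0.2888  0.0804] [0.4 0.4]
[ 0.6305 -0.4376  0.0712] [0.7 0.7]
yaw -6.474594818329619 pitch -3.6985709781845646
centre [ 0.54982968 -0.36320325  0.075789  ] [ 0.06694485 -0.00737459 -0.04746357]
delta tool [-3.54491874e-05  1.75684022e-03  5.80532403e-04]
```

>>> {"op": "play_rows", "data": {"increments": "0.01 0.001 0 0.02;0.012 0.001 0 0;0.01 0 0 0;0.006 0 0 0;0.003 0 0 0;0 0 0 0"}}

```text
clock: 14.85
position: [0.4848, -0.3561, 0.0794]
ee_rot: [-0.532, -0.467, 0.539, -0.456]
ft_force: [-1.2, -0.2, -1.2]
grip_width: 0.47
```

Run:
```python
from st import *
c=[cam("side")]
st([.4827,-.3529,.2])
b=c[0]["img"]
crop(b,290,70,150,130,5,"pics/k14.png")
```

```text
t 14.9 p [ 0.4848 -0.3561  0.0797] yawz -98.46 down [-0.017  0.005 -1.   ] F [-0.1  0.1 -1.1] T [ 0.01  0.1  -0.02] w 0.471
tool delta [-0.1203 -0.0047 -0.0031]
```

View pics/k14.png

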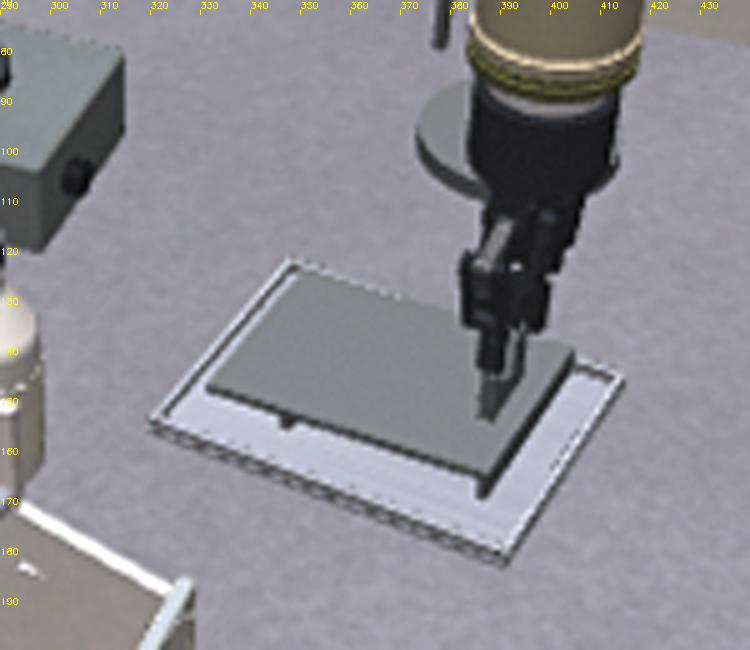

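Well inside. Descending slowly to the nib's contact.

>>> {"op": "play_rows", "data": {"increments": "0.002 -0.0003 0 0;0.002 0 0 0;0.0015 0 0 0;0 0 0 0"}}

```text
clock: 15.3
position: [0.485, -0.3565, 0.0748]
ee_rot: [-0.532, -0.466, 0.539, -0.457]
ft_force: [0.4, 0.3, -1.2]
grip_width: 0.469
```

>>> {"op": "play_rows", "data": {"increments": "0.0015 0 0 0;0.0015 0 0 0;0 0 0 0"}}

```text
clock: 15.6
position: [0.4851, -0.3566, 0.0718]
ee_rot: [-0.532, -0.466, 0.539, -0.457]
ft_force: [-0.8, 0.0, -0.7]
grip_width: 0.473
```

>>> {"op": "play_rows", "data": {"increments": "0.0015 0 0 0;0.0015 0 0 0;0 0 0 0"}}

```text
clock: 15.9
position: [0.4851, -0.3567, 0.0687]
ee_rot: [-0.532, -0.466, 0.539, -0.457]
ft_force: [-0.2, 0.6, -1.0]
grip_width: 0.472
```

```bash
cat > fin.py <<'E'
from st import *
c=cam("side");st();crop(c["img"],310,110,110,80,7,f"pics/{sys.argv[1]}.png")
E
python3 fin.py k15
```

```text
t 15.95 p [ 0.4852 -0.3567  0.0688] yawz -98.47 down [-0.015  0.003 -1.   ] F [-0.8  1.3 -1.4] T [0.03 0.05 0.  ] w 0.474
```

View pics/k15.png

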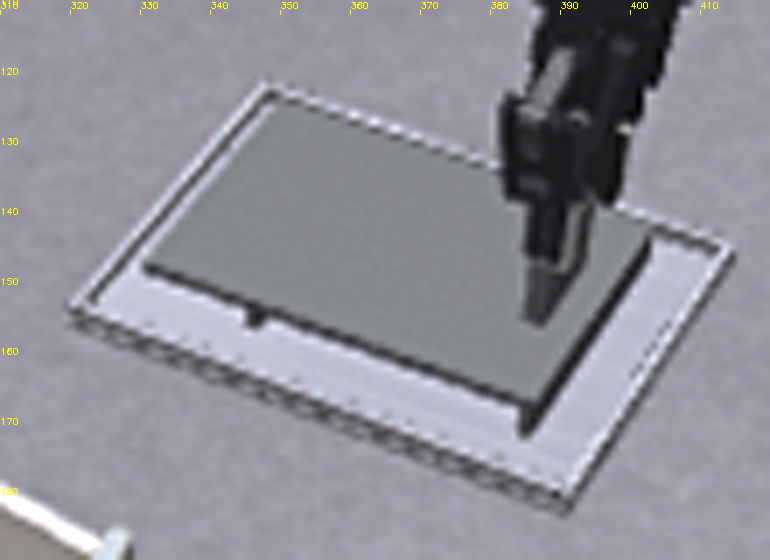

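Run:
```python
from st import *
c=cam("side")
s=lambda X,Y:np.array([310+X/7-.4,110+Y/7-.4])
# tray frame
C=np.array([.5515,-.364]);a=np.radians(-8.3);R=np.array([[np.cos(a),np.sin(a)],[-np.sin(a),np.cos(a)]])
for n,p,z in (("BL",s(145,268),.021),("FL",s(523,400),.031),("FR",s(652,236),.031),("trayBL",s(70,308),.011),("trayFL",s(567,510),.011),("trayFR",s(735,252),.011),("trayBR",s(265,85),.011)):
    X=plane(c,p,z);print(n,X.round(4),(R@(X[:2]-C)).round(4))
c=cam("top");cv2.imwrite("pics/t15f.png",c["img"]);crop(c["img"],380,110,150,150,5,"pics/t15.png")
```

```text
BL [ 0.6525 -0.3157  0.021 ] [0.093  0.0624]
FL [ 0.4797 -0.284   0.031 ] [-0.0826  0.0688]
FR [ 0.456  -0.4029  0.031 ] [-0.0889 -0.0523]
trayBL [ 0.6769 -0.2908  0.011 ] [0.1135 0.0905]
trayFL [ 0.45   -0.2501  0.011 ] [-0.1169  0.098 ]
trayFR [ 0.4231 -0.4302  0.011 ] [-0.1175 -0.0841]
trayBR [ 0.6496 -0.4676  0.011 ] [ 0.1121 -0.0884]
```

View pics/t15.png

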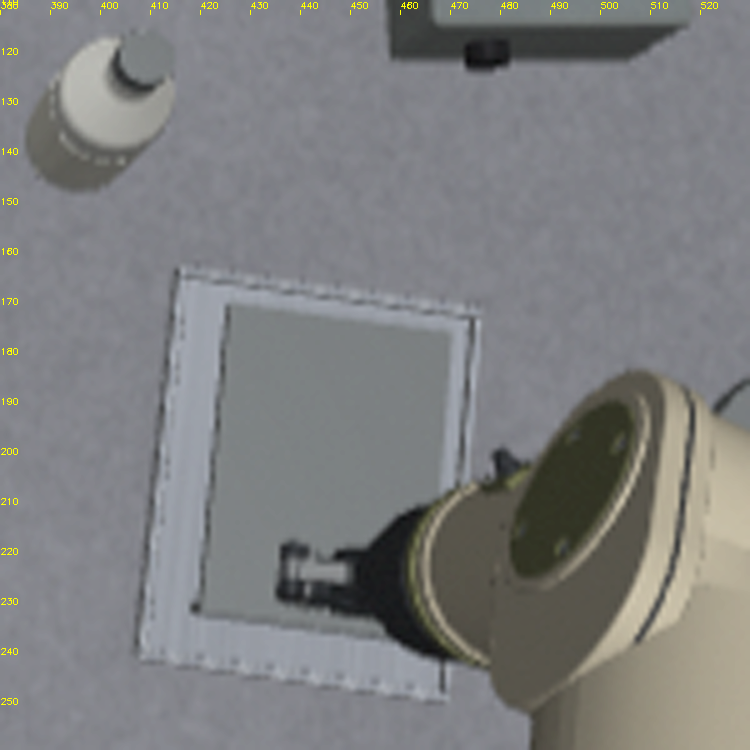

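>>> {"op": "play_rows", "data": {"increments": "-0.001 -0.0025 -0.003 0;0 -0.0025 -0.003 0;0.0015 0 0 0;0.0015 0 0 0;0 0 0 0"}}

```text
clock: 16.55
position: [0.4809, -0.3495, 0.068]
ee_rot: [-0.532, -0.466, 0.539, -0.458]
ft_force: [-0.6, -0.2, -1.5]
grip_width: 0.473
```

>>> {"op": "play_rows", "data": {"increments": "0.0015 0 0 0;0.001 0 0 0;0 0 0 0"}}

```text
clock: 16.85
position: [0.4811, -0.3496, 0.0681]
ee_rot: [-0.532, -0.465, 0.539, -0.458]
ft_force: [0.6, 0.5, -1.4]
grip_width: 0.468
```

```bash
python3 fin.py k16
```

```text
t 16.9 p [ 0.4812 -0.3496  0.068 ] yawz -98.46 down [-0.014  0.001 -1.   ] F [-0.3 -0.4 -0.8] T [0.06 0.09 0.03] w 0.471
```

View pics/k16.png

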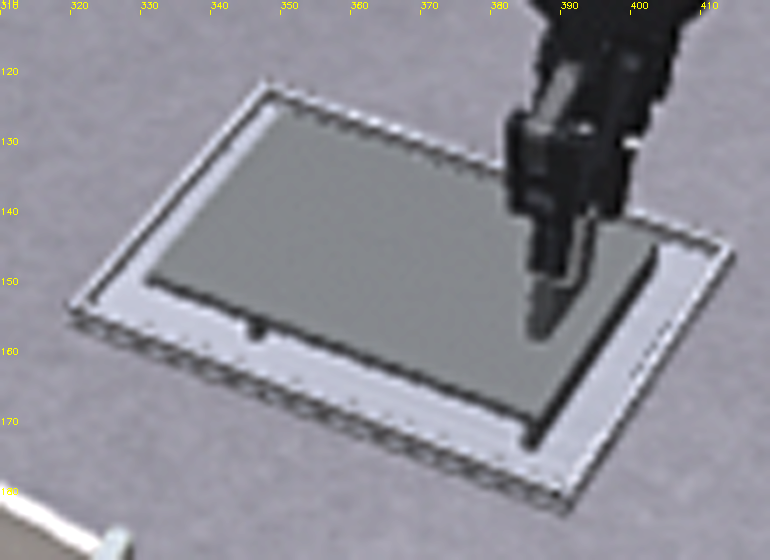

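Run:
```python
from h import *
print(np.round(get_obs()["joint_pos"],3))
```

```text
[ 0.728  0.435 -0.222  1.706  0.115  1.025 -1.254]
```

>>> {"op": "play_rows", "data": {"increments": "0.002 0 0 0;0.002 0 0 0"}}

```text
clock: 17.1
position: [0.4813, -0.3498, 0.0677]
ee_rot: [-0.532, -0.465, 0.539, -0.458]
ft_force: [-11.9, 6.9, 25.6]
grip_width: 0.475
```

```bash
python3 fin.py k17;python3 - <<'E'
from h import *
print(np.round(get_obs()["joint_pos"],3))
E
```

```text
t 17.15 p [ 0.4813 -0.3497  0.0677] yawz -98.48 down [-0.014  0.001 -1.   ] F [-9.6  6.1 22.8] T [1.58 2.19 0.06] w 0.469
[ 0.728  0.436 -0.222  1.706  0.116  1.024 -1.255]
```

>>> {"op": "play_rows", "data": {"increments": "-0.0005 0 0 0;0 0 0 0"}}

```text
clock: 17.35
position: [0.4815, -0.3499, 0.0687]
ee_rot: [-0.532, -0.465, 0.539, -0.459]
ft_force: [-1.5, -0.6, -1.7]
grip_width: 0.471
```

```bash
python3 fin.py k18
python3 - <<'E'
from h import *
c=cam("top");crop(c["img"],395,155,90,100,7,"pics/t18.png")
E
```

```text
t 17.4 p [ 0.4814 -0.3498  0.0685] yawz -98.48 down [-0.013  0.001 -1.   ] F [-0.7 -0.5 -0.3] T [0.05 0.13 0.04] w 0.47
```

View pics/k18.png

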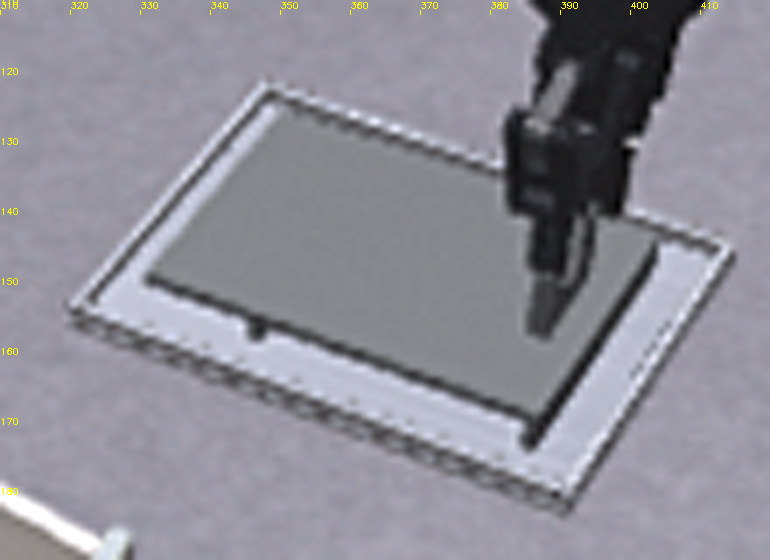

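View pics/t18.png

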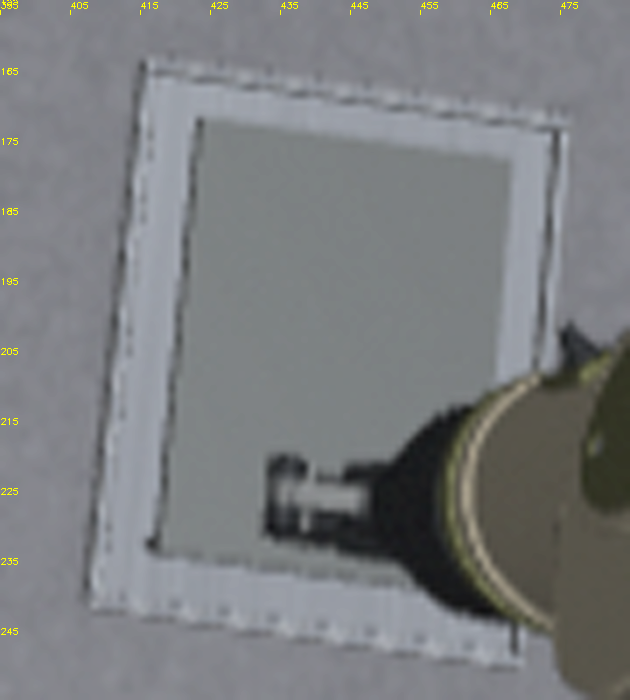

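Run:
```python
from st import *
c=[cam("top"),cam("side")]
t=lambda X,Y:np.array([395+X/7-.4,155+Y/7-.4]); s=lambda X,Y:np.array([310+X/7-.4,110+Y/7-.4])
P=[]
for a,b in((t(200,119),s(148,277)),(t(158,550),s(533,418)),(t(512,155),s(288,104))):
    X,e=tri(c,[a,b]);P.append(X);print(X.round(4),np.round(e,1))
P=np.array(P);d=P[0]-P[1];print("pitch",np.degrees(np.arcsin(d[2]/np.linalg.norm(d))),np.linalg.norm(d))
```

```text
[ 0.65   -0.3098  0.0217] [0.3 0.3]
[ 0.4743 -0.2839  0.023 ] [0.1 0.1]
[ 0.6317 -0.4363  0.0279] [0.8 0.8]
pitch -0.4357797072077648 0.17764453627978488
```

>>> {"op": "play_rows", "data": {"increments": "0 0 0 0;0 0 0 0;0 0 0 0", "hand": -0.04, "squeeze": 20}}

```text
clock: 17.85
position: [0.4809, -0.3497, 0.0674]
ee_rot: [-0.532, -0.465, 0.539, -0.458]
ft_force: [0.1, 1.5, -1.5]
grip_width: 0.523
```

>>> {"op": "play_rows", "data": {"increments": "0 0 0 0;0 0 0 0;0 0 0 0;0 0 0 0", "hand": -0.5}}

```text
clock: 18.25
position: [0.4814, -0.3498, 0.0678]
ee_rot: [-0.532, -0.465, 0.539, -0.458]
ft_force: [0.7, -0.2, -0.1]
grip_width: 0.75
```

```bash
python3 fin.py k19
```

```text
t 18.3 p [ 0.4814 -0.3498  0.0678] yawz -98.49 down [-0.014  0.001 -1.   ] F [0.  1.3 0.4] T [-0.02 -0.02 -0.  ] w 0.749
```

View pics/k19.png

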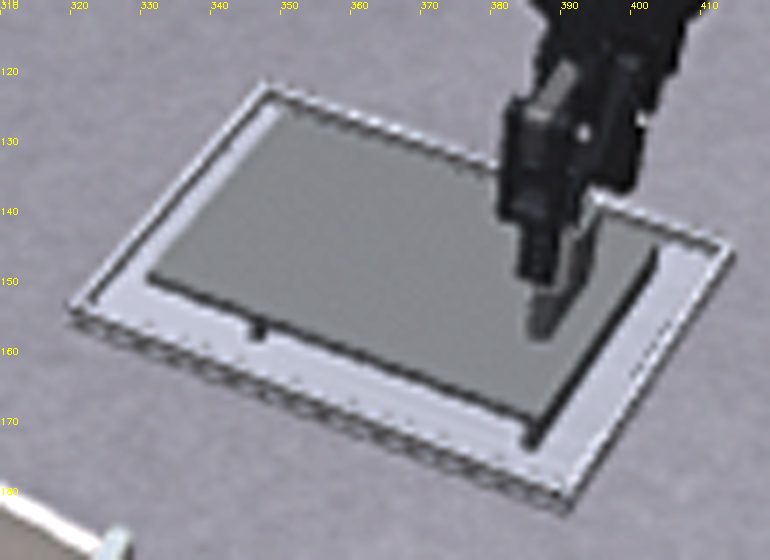

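Released without the cover moving, and it lies flat. I'll withdraw upward and check.

>>> {"op": "play_rows", "data": {"increments": "-0.01 0 0 0;-0.015 0 0 0;-0.025 0 0 0;-0.03 0 0 0;-0.03 0 0 0;-0.03 0 0 0;-0.02 -0.01 0 0;0 0 0 0;0 0 0 0"}}

```text
clock: 19.2
position: [0.4743, -0.3481, 0.2445]
ee_rot: [-0.533, -0.463, 0.538, -0.461]
ft_force: [-0.0, 0.3, -1.3]
grip_width: 0.75
```

Run:
```python
from st import *
st()
for n in("side","top"): cv2.imwrite(f"pics/{n}F.png",cam(n)["img"])
```

```text
t 19.2 p [ 0.4743 -0.3481  0.2445] yawz -98.43 down [-0.007 -0.003 -1.   ] F [-0.   0.3 -1.3] T [ 0.04 -0.06 -0.  ] w 0.75
```

View pics/sideF.png

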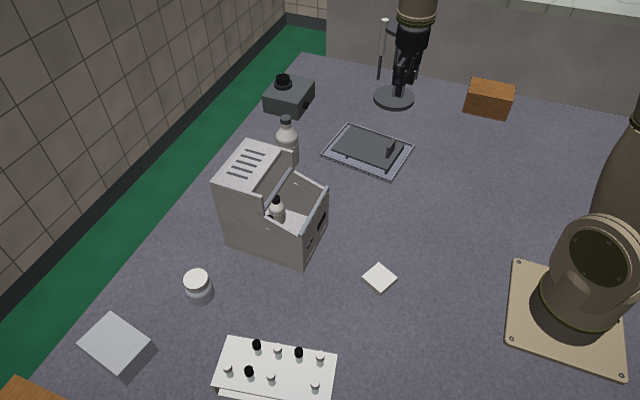

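View pics/topF.png

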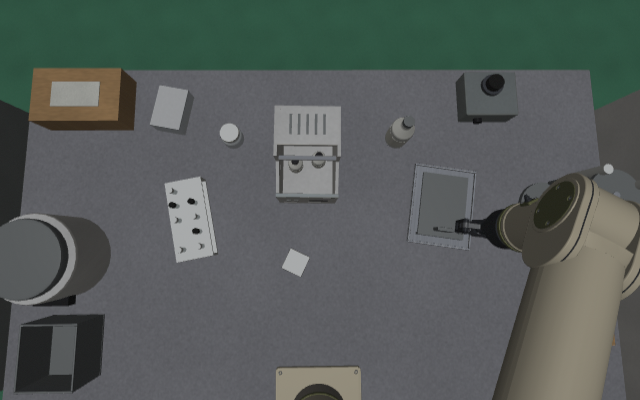

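>>> {"op": "play_rows", "data": {"increments": "0 -0.005 -0.025 0;0 -0.005 -0.03 0;0 -0.005 -0.03 0;0 0 -0.025 0;0 0 0 0;0 0 0 0"}}

```text
clock: 19.9
position: [0.4733, -0.2325, 0.2365]
ee_rot: [-0.531, -0.467, 0.54, -0.457]
ft_force: [-0.0, -1.3, 0.1]
grip_width: 0.752
```

Run:
```python
from st import *
st()
c=cam("top");crop(c["img"],380,110,250,150,3,"pics/tG.png")
print(cv2.imwrite("pics/topG.png",c["img"]))
a=cv2.imread("pics/top0.png").astype(int);d=abs(c["img"].astype(int)-a).sum(2)
for n,(x,y,w,h) in dict(jar=(215,118,32,34),wash=(385,110,35,40),timer=(278,244,36,36),stand=(515,160,125,75)).items(): print(n,d[y:y+h,x:x+w].max(),(d[y:y+h,x:x+w]>90).sum())
```

```text
t 19.9 p [ 0.4733 -0.2325  0.2365] yawz -98.47 down [-0.018  0.003 -1.   ] F [-0.  -1.3  0.1] T [-0.03  0.    0.02] w 0.752
True
jar 6 0
wash 6 0
timer 6 0
stand 282 1112
```

View pics/tG.png

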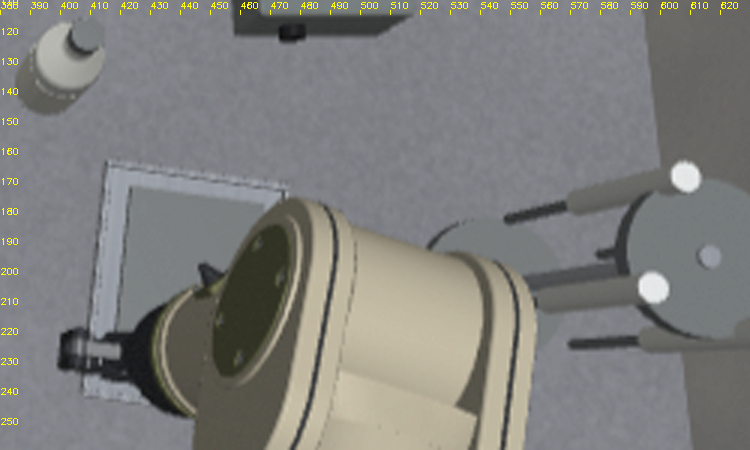

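```bash
python3 -c "
from workcell import workorder
print(workorder.hand_in())"
```

```text
the job is handed in; nothing more can be done
None
```

The cover is off the cooler and lying flat in the steel tray, grip bar upward and released. I handed the job in at about 20 s on the robot's clock.

**How it went:**
- **Failed first lift:** The first tilt bound up. The cover rose about 13 mm off the bar at roughly 8° slope instead of turning about it, close to the 14 mm where the nib would clear.
- **Slip back:** While I eased the grip to correct this, the fingers lost it and the low end fell back onto its rest rod. That was a fall of roughly 25 mm, with the nib still hooked. It also shifted the cover back about 4 mm by eye.
- **Second lift:** I took the rib higher up with a lighter grip. The cover then turned about the bar to level (measured about −1°) with its top face still at bar height. After that I gripped firmly, lifted the nib off by about 20 mm and drew the cover about 90 mm forward.
- **Laying down:** The cover drooped about 4° in the grip, so the nib touched first. Pressing it flat briefly gave a wrist force of about 25 N straight up (29 N in all), and I backed off before releasing.

**Last checks:**
- **Cover:** Before release it measured level along its length within 0.5°. It lay clear of the tray rim on all sides and did not visibly move when released. One far corner measured about 5 mm higher than the others; I put that down to a poor pixel reading and did not recheck it.
- **Bench items:** The jar, wash bottle and timer look the same as in the first top picture, and both bottles stand in the cooler. The tall stand beside the tray was partly hidden by the arm, but its visible posts look unmoved.
- **Arm:** It was clear of everything, with wrist force near zero.

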